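# Unstack the salvaged power-supply parts into their trays

### The arm

A 6-joint arm with a two-finger parallel gripper is mounted at the origin on the work surface. World frame = base frame: x ahead of the robot, y to its left, z up, the work surface at z = 0. Lengths are in mm, angles in degrees, forces in N, time in s.
With the tool pointing down it reaches from about 300 to 850 mm from the base axis. Payload 4.2 kg.
Tool frame: the origin (TCP) lies at the centre of the arm's flange, where the gripper is bolted on; the fingertips stand 191 mm ahead of it and the grasp point (between the pads) lies 172 mm ahead of it; z points along the fingers, y is the direction in which the jaws open and shut (so a half turn about z gives the same grasp; the last joint's range is limited). The gripper opens to 91 mm and grips with 3 to 60 N. Pads are 32 mm wide; open, the fingers measure 118 mm over their backs; the gripper's body (76 mm by 178 mm) begins 60 mm behind the grasp point.
Start: joints at [-74.083, 18.312, 89.639, -0, 72.044, -1.146], TCP at [168.713, -549.69, 404.776] pointing down, gripper open.
Joint ranges: [-177.97, 177.97], [-48.28, 115.42], [12.27, 149.76], [-77.06, 257.06], [2.81, 150.46], [-146.56, 146.56]. Speed limits (degrees/s): [147.25, 147.25, 180, 180, 180, 180].

### API

Orientations are given as [roll, pitch, yaw] about the fixed x, y, z axes, in that order (R = Rz(yaw) Ry(pitch) Rx(roll)).
In Python, from workcell import status, vision, ticket gives the robot as it stands.
- The arm moves only by the shell command python3 -m jog 'ROWS' [FORCE]. ROWS is JSON, a list of rows, each a list of 7 numbers: the finger opening in m, from 0 to 0.0912, then the shift along the tool's x, y, z in m, then the turn, a rotation vector about the tool's x, y, z in rad. A call has 1 to 12 rows; each row shifts and turns the commanded pose from where the row before left it, along the tool's axes as they then stand; what a row does not reach is not made up. A row lasts 1/8 s, in which the tool goes at most 62.5 mm and 10.7 degrees, less where a joint would pass 70% of its speed; a pose out of reach is approached as far as the arm can. A call with a gripper value outside its range is refused whole. The fingers move at their own pace and stop on an object; FORCE is the grip in N (left out, the last holds). Time passes only in rows, so rows that do not move let the fingers close. It gives the time, the measured TCP pose, the force and the opening at its end, in the units of the state.
- status.state(): the state, without advancing time (a new reading comes with each control period).
- vision.grab_frame(name): name is "side" or "top" or "wrist"; returns a dict with "color" (384x512x3 uint8, blue, green, red), "depth" (384x512 float32, mm along the optical axis (not along the pixel's ray), 0 where there is no reading), "fov_y" (degrees; the focal length in pixels is half the picture's height over the tangent of half this angle, whatever the lens; pixels are square), "cx", "cy" (the principal point, pixels), "pose" (4x4, takes a point from camera to world coordinates). Camera axes: x right, y down, z forward; pixel columns grow to the right and rows downward; lengths in mm; the calibration is good to about 2 mm. A picture is of the moment at which its call begins.
- ticket.job_done(): hands the job in, once; it reports no verdict.
Trained networks look in the newest picture that a camera, given by its name, has taken for a name from the list of things; names that differ only in an ending like _2 or _b are one class to them, and where a whole thing is asked for, a point or a joint stands for the part that bears it (a point fixed in the world has none). Each returns a list of dicts, best first, with "p" (0 to 1); they miss things now and then, are a little off and sometimes report something else, mostly with a low value. They report only what shows in the picture. A call takes as long as a camera call. They do not tell look-alikes from the thing itself.
- vision.find_in(camera, label): "location" ([x, y, z] in mm, in world coordinates, good to about 4 mm: the middle of the surface that is visible of it).
- vision.silhouettes(camera, label): "pixels" (384x512 bool, what is visible of it).
The state is a dict: "time_s": time; "qpos": joint angles; "qvel": joint speeds; "effort": joint torques, N m; "ee_pos": TCP position; "ee_rot": TCP orientation; "force": force on the tool from outside, world axes, zero at the start; "torque": the same for the moment, N m; "gripper_width": finger opening in mm.
Only numpy, scipy, OpenCV 4.12 (cv2) and the standard library are available. Lean on these libraries where they do the work, as an engineer would, in place of code of your own. Each camera call takes 0.05 s, during which the arm holds its last target.

### The job

Four parts salvaged from a power supply are piled up on the repair bench. Take the pile apart from the top down and stand each part upright and flat inside the dark tray made for its shape: the round capacitor in the round dish, the box capacitor in the small oblong tray, the transformer in the square tray and the heat sink in the long tray. Do not tip any part over, leave the jar and the solder reel where they are, and let go of everything at the end.

Things in the scene. Friction and masses are not known exactly. Their poses are not given: they have to be found in the camera images.
- can_cap: Round electrolytic capacitor: upright dark cylinder with a bare aluminium top, 20 mm in diameter, 40 mm tall, about 30 g. Top of the pile, standing on the box capacitor. Origin: centre of its underside, z up along its axis.
- film_cap: Box capacitor: cream-coloured plain block, 42 mm along its own x, 22 mm along its own y, 38 mm tall, about 50 g. Stands on the transformer. Origin: centre of its underside, z up. Grip across the 22 mm.
- transformer: Transformer: 48 x 48 mm base, 40 mm tall, about 180 g. A dark ferrite core (48 mm along its own x, 28 mm along y, full 40 mm height) crosses an amber-taped winding (34 mm along x, 48 mm along y, up to 35 mm height). Stands on the heat sink's fins. Origin: centre of its underside, z up. Best gripped across x on the two ends of the core (48 mm).
- heatsink: Finned aluminium heat sink, bottom of the pile, standing on the bench: 90 mm along its own x, 56 mm along its own y, 40 mm tall, about 220 g; a 7 mm base with seven upright 3 mm fins running along x. Origin: centre of its underside, z up. Grip across the 56 mm, on the outermost fins.
- tray_can: Round dish, dark floor and grey rim, for the round capacitor: 48 mm outside, 40 mm inside diameter, floor 3 mm above the bench, rim top 8 mm above the bench. Fixed to the bench; does not move. Origin: centre of its underside, z up.
- tray_film: Small oblong tray, dark floor and grey rim, for the box capacitor: inside 58 mm along its own x, 38 mm along its own y, 4 mm walls, floor 3 mm and rim top 8 mm above the bench. Fixed to the bench; does not move. Origin: centre of its underside, z up.
- tray_transformer: Square tray, dark floor and grey rim, for the transformer: inside 64 x 64 mm, 4 mm walls, floor 3 mm and rim top 8 mm above the bench. Fixed to the bench; does not move. Origin: centre of its underside, z up.
- tray_heatsink: Long tray, the largest, dark floor and grey rim, for the heat sink: inside 106 mm along its own x, 72 mm along its own y, 4 mm walls, floor 3 mm and rim top 8 mm above the bench. Fixed to the bench; does not move. Origin: centre of its underside, z up.
- flux_jar: White closed jar of flux, 48 mm in diameter, 50 mm tall, standing loose among the trays; to be left alone. Origin: centre of its underside.
- solder_reel: Small reel of solder standing on its flange, grey flanges and bright metal wire, 44 mm in diameter, 32 mm tall, loose, on the left half of the work area; to be left alone. Origin: centre of its underside. On the right half is a similar fixed black cup of brass wool, 50 mm in diameter and 30 mm tall; the jar, reel, cup and all trays stand clear of one another by at least 5 mm (mostly far more).
Mind the look-alikes: they are no part of the job. There is more than one size of the heatsink; the one meant has the size given above.

How it is judged (in metres and radians):
On the way, in this order (a step that is already met when the one before it is completed fails the run):
1. the round capacitor stands in its own tray, let go (horizontal distance between can_cap and tray_can below 0.013 m and z of can_cap in the frame of tray_can below 0.006 m and angle between can_cap's own z axis and vertical below 0.08 rad and contact force between can_cap and the fingers below 0.2 N and linear speed of can_cap below 0.02 m/s), for 0.2 s.
2. the box capacitor stands in its own tray, let go (horizontal distance between film_cap and tray_film below 0.013 m and z of film_cap in the frame of tray_film below 0.006 m and angle between film_cap's own z axis and vertical below 0.08 rad and contact force between film_cap and the fingers below 0.2 N and linear speed of film_cap below 0.02 m/s), for 0.2 s.
3. the transformer stands in its own tray, let go (horizontal distance between transformer and tray_transformer below 0.013 m and z of transformer in the frame of tray_transformer below 0.006 m and angle between transformer's own z axis and vertical below 0.08 rad and contact force between transformer and the fingers below 0.2 N and linear speed of transformer below 0.02 m/s), for 0.2 s.
4. the heat sink stands in its own tray, let go (horizontal distance between heatsink and tray_heatsink below 0.013 m and z of heatsink in the frame of tray_heatsink below 0.006 m and angle between heatsink's own z axis and vertical below 0.08 rad and contact force between heatsink and the fingers below 0.2 N and linear speed of heatsink below 0.02 m/s), for 0.2 s.
At the end, for the whole second after the job is handed in: Each of the four parts stands upright (within 0.08 rad) on the floor of its own tray (underside less than 6 mm above the tray's underside), its centre within 13 mm of the tray's centre, at rest (under 20 mm/s) and released (all of step 1 and all of step 2 and all of step 3 and all of step 4); the robot touches nothing.
It fails at once if one of the four parts is tipped over (leans more than 0.7 rad) (angle between any of can_cap, film_cap, transformer, heatsink's own z axis and vertical above 0.7 rad).
It fails at once if the flux jar is moved more than 15 mm (distance of flux_jar from where it was at the start of the episode above 0.015 m).
It fails at once if the solder reel is moved more than 15 mm (distance of solder_reel from where it was at the start of the episode above 0.015 m).
It also fails if it takes over 120 s, if anything falls off the work surface, if the arm or the gripper's body presses on something with over 40 N, if the wrist force passes 120 N, or if a joint passes its speed limit or range.

## Working session

There is one attempt and no reset: what is moved stays moved. The work goes in short steps, Python scripts to look and compute and a shell command to move; the robot and the scene stay as the last step left them, time stands still between calls to the robot, and variables do not carry over. Pictures are saved under pics/ and viewed, and the job is handed in when it is done.

```bash
mkdir -p pics; ls; python3 - <<'E'
from workcell import status, vision
import cv2
s=status.state(); print(s)
for n in ("top","side","wrist"):
    f=vision.grab_frame(n); cv2.imwrite(f"pics/{n}0.png",f["color"]); print(n,f["fov_y"],f["cx"],f["cy"],f["pose"].round(3).tolist() if hasattr(f["pose"],'round') else f["pose"])
E
```

```text
pics
{'time_s': 0.0, 'qpos': array([-7.40842305e+01,  1.83528548e+01,  8.97074041e+01, -1.79537044e-03,
        7.20432101e+01, -1.14647186e+00]), 'qvel': array([-0.09877405,  0.00133333, -0.08227804,  0.00668024, -0.00896597,
        0.06358375]), 'effort': array([ 2.63132279e-03, -4.12456119e+01, -2.31973028e+01,  7.34082260e-02,
        4.57558560e-02, -1.63805580e-04]), 'ee_pos': array([ 168.65690591, -549.53599508,  403.90103952]), 'ee_rot': array([-1.79896518e+02, -3.63673121e-04,  1.70627961e+01]), 'force': array([-0.30986465, -0.02727839, -0.61829611]), 'torque': array([-0.01022377, -0.00925972, -0.00224556]), 'gripper_width': 91.35562135833607}
top 56.64099762404729 258.1741082170408 194.14202864600622 [[0.009, -0.998, 0.058, 494.212], [-1.0, -0.008, 0.011, -14.213], [-0.01, -0.058, -0.998, 742.766], [0.0, 0.0, 0.0, 1.0]]
side 51.092865203390566 258.3104818124538 189.98753649845216 [[0.776, -0.499, 0.387, 283.99], [-0.631, -0.601, 0.49, -353.908], [-0.012, -0.624, -0.781, 652.231], [0.0, 0.0, 0.0, 1.0]]
wrist 61.027478747741114 260.8152741650978 188.2605444858858 [[0.295, -0.928, -0.229, 232.294], [-0.956, -0.287, -0.069, -528.901], [-0.001, 0.239, -0.971, 383.456], [0.0, 0.0, 0.0, 1.0]]
```

View pics/top0.png

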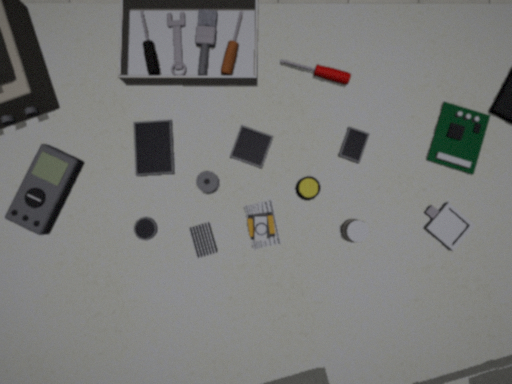

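View pics/side0.png

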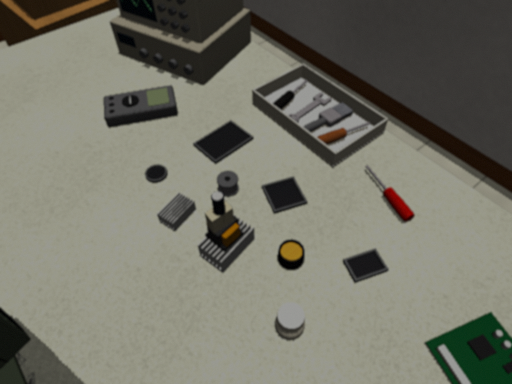

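The top view (up is +x, right is -y) shows:
- the pile at (262,226), with the decoy heat sink at (203,239)
- the long tray at (154,147), square tray at (251,146), oblong tray at (353,145) and round dish at (145,228)
- the reel at (207,182), the cup at (307,188) and the jar at (353,231)

The side view confirms the stack.

```bash
cat > h.py <<'E'
from workcell import status, vision
import numpy as np, cv2
from scipy.spatial.transform import Rotation as R
NAMES="can_cap film_cap transformer heatsink tray_can tray_film tray_transformer tray_heatsink flux_jar solder_reel".split()
def cloud(f):
    H,W=f["depth"].shape; fl=H/2/np.tan(np.radians(f["fov_y"])/2)
    u,v=np.meshgrid(np.arange(W),np.arange(H)); d=f["depth"]
    P=np.stack([(u-f["cx"])/fl*d,(v-f["cy"])/fl*d,d],-1)
    T=np.array(f["pose"]); return P@T[:3,:3].T+T[:3,3]
def onplane(f,uv,z):
    H=f["depth"].shape[0]; fl=H/2/np.tan(np.radians(f["fov_y"])/2); T=np.array(f["pose"])
    uv=np.atleast_2d(uv).astype(float)
    r=np.c_[(uv[:,0]-f["cx"])/fl,(uv[:,1]-f["cy"])/fl,np.ones(len(uv))]@T[:3,:3].T
    return T[:3,3]+r*((z-T[2,3])/r[:,2])[:,None]
def proj(f,p):
    H=f["depth"].shape[0]; fl=H/2/np.tan(np.radians(f["fov_y"])/2); T=np.array(f["pose"])
    c=(np.atleast_2d(p)-T[:3,3])@T[:3,:3]; return np.c_[c[:,0]/c[:,2]*fl+f["cx"],c[:,1]/c[:,2]*fl+f["cy"]]
def rect(f,m,z):
    """min-area rect of a mask's outline projected to height z: centre, sizes, yaw of long side"""
    c=max(cv2.findContours(m.astype(np.uint8),cv2.RETR_EXTERNAL,cv2.CHAIN_APPROX_NONE)[0],key=cv2.contourArea)[:,0]
    p=onplane(f,c,z)[:,:2]; (x,y),(a,b),t=cv2.minAreaRect(p.astype(np.float32))
    if b>a: a,b,t=b,a,t+90
    return np.round([x,y,a,b,(t+90)%180-90],1)
def zmed(C,m): 
    z=C[m][:,2]; return np.percentile(z,[5,50,95]).round(1)
E
python3 - <<'E'
from h import *
for cam in ("top","side"):
    f=vision.grab_frame(cam); C=cloud(f)
    print(cam, 'bench z', np.median(C[f["depth"]>0][:,2]).round(1))
    for n in NAMES:
        for s in vision.silhouettes(cam,n)[:3]:
            m=s["pixels"]
            if m.sum()<5: continue
            v,u=np.nonzero(m); z=zmed(C,m)
            h=8 if 'tray' in n else z[2]
            print(n,round(s["p"],2),(int(u.mean()),int(v.mean())),m.sum(),'z',z,rect(f,m,h))
        
E
```

```text
top bench z -0.1
can_cap 0.68 (261, 228) 104 z [155.5 157.4 159.3] [472.1 -12.9  17.9  16.3   0.5]
film_cap 0.53 (259, 227) 146 z [116.  117.7 119.5] [482.8 -11.9  19.2  15.7 -89.5]
film_cap 0.4 (251, 146) 1222 z [0.3 2.9 8.2] [635.9   8.6  74.2  73.6 -18.6]
transformer 0.73 (262, 223) 310 z [46.  75.1 80.5] [475.6 -12.7  48.2  44.3 -89.4]
heatsink 0.73 (264, 223) 572 z [ 4.9  8.6 41. ] [474.6 -16.2  88.1  54.9  12.6]
heatsink 0.69 (202, 240) 660 z [ 6.4 22.2 29.2] [442.6 103.7  62.5  44.4  18.1]
tray_can 0.64 (145, 228) 401 z [1.1 3.5 8.2] [464.2 226.5  45.6  43.1 -89.4]
tray_film 0.63 (353, 144) 780 z [-0.3  3.   8.6] [ 640.8 -203.8   70.    50.3  -18.6]
tray_transformer 0.69 (251, 146) 1228 z [0.3 2.9 8.2] [636.1   9.1  75.   74.6 -21.2]
tray_transformer 0.58 (260, 228) 143 z [117.4 156.9 159. ] [466.4 -12.6  26.6  24.7   0.5]
tray_heatsink 0.86 (154, 147) 2171 z [0.2 2.8 8. ] [633.2 212.3 117.7  83.3   4.9]
tray_heatsink 0.56 (264, 222) 602 z [ 4.7  9.  41.9] [475.2 -16.2  91.9  58.7  12. ]
flux_jar 0.81 (354, 230) 555 z [ 8.9 48.9 51.3] [ 465.  -192.9   51.9   46.1   89.7]
solde
[... 392 characters left out ...]
463.4 -35.5  58.7  51.1 -15. ]
transformer 0.57 (156, 172) 303 z [ 2.7  5.2 10.1] [464.7 225.3  49.7  42.4  59. ]
heatsink 0.92 (176, 211) 854 z [ 4.8 25.5 30.4] [440.   96.9  75.   54.7  17.9]
heatsink 0.65 (226, 248) 1140 z [ 4.9 31.8 42. ] [471.2 -25.6 101.1  72.   10.2]
tray_film 0.56 (365, 264) 909 z [ 2.7  5.  10.2] [ 642.6 -203.3   68.3   49.2  -19.7]
tray_transformer 0.62 (283, 193) 1070 z [ 2.4  4.9 10.1] [637.7  11.   77.5  74.   71.6]
tray_heatsink 0.73 (223, 140) 1387 z [2.3 4.7 9.9] [634.9 214.8 119.4  88.1   4.3]
flux_jar 0.87 (289, 320) 874 z [16.3 50.3 52.6] [ 458.2 -202.6   56.4   42.4   46.9]
solder_reel 0.87 (227, 182) 447 z [ 3.7 32.2 34.7] [554.7  88.2  66.2  41.   57.6]
```

```bash
python3 -m jog '[[0.0912,0.0375,-0.0352,-0.003,0,0,0],[0.0912,0.0375,-0.0352,-0.003,0,0,0],[0.0912,0.0375,-0.0352,-0.003,0,0,0],[0.0912,0.0375,-0.0352,-0.003,0,0,0],[0.0912,0.0375,-0.0352,-0.003,0,0,0],[0.0912,0.0375,-0.0352,-0.003,0,0,0],[0.0912,0.0375,-0.0352,-0.003,0,0,0],[0.0912,0.0375,-0.0352,-0.003,0,0,0],[0.0912,0.0375,-0.0352,-0.003,0,0,0],[0.0912,0.0375,-0.0352,-0.003,0,0,0],[0.0912,0.0375,-0.0352,-0.003,0,0,0],[0.0912,0.0375,-0.0352,-0.003,0,0,0]]'
cat > look.py <<'E'
import sys
from h import *
tag=sys.argv[1]; names=sys.argv[2:]
f=vision.grab_frame("wrist"); C=cloud(f)
cv2.imwrite(f"pics/{tag}.png",f["color"]); np.savez(f"pics/{tag}.npz",**{k:np.array(v) for k,v in f.items()})
for n in names:
    for s in vision.silhouettes("wrist",n)[:2]:
        m=s["pixels"]
        if m.sum()<5: continue
        v,u=np.nonzero(m); z=zmed(C,m); h=8 if 'tray' in n else z[2]
        print(n,round(s["p"],2),(int(u.mean()),int(v.mean())),m.sum(),'z',z,rect(f,m,h))
s=status.state(); print(s["time_s"],s["ee_pos"].round(1),s["ee_rot"].round(2),s["force"].round(1),s["gripper_width"].round(1))
E
python3 look.py w1 can_cap film_cap transformer heatsink
```

```text
time_s: 2.75
ee_pos: [475.5, -12.2, 441.1]
ee_rot: [180.0, -0.0, 17.1]
force: [0.4, -0.6, -0.7]
gripper_width: 91.3
can_cap 0.84 (258, 189) 637 z [119.7 156.4 158.3] [476.6  -9.5  27.4  20.   16.6]
film_cap 0.81 (256, 171) 542 z [ 85.3 117.  118.5] [474.9  -7.2  46.3  21.7  -1.5]
transformer 0.63 (259, 163) 1166 z [39.1 74.4 80.5] [480.9  -8.3  48.1  46.2 -81.3]
heatsink 0.94 (267, 148) 1323 z [ 5.5 24.5 40.4] [478.6 -12.6  89.1  55.9  12.7]
heatsink 0.89 (161, 159) 1998 z [ 7.5 23.8 28.7] [445.1 104.9  66.   46.4  17.2]Traceback (most recent call last):
  File "look.py", line 12, in <module>
    s=status.state(); print(s["time_s"],s["ee_pos"].round(1),s["ee_rot"].round(2),s["force"].round(1),s["gripper_width"].round(1))
                                                                                                      ^^^^^^^^^^^^^^^^^^^^^^^^
AttributeError: 'float' object has no attribute 'round'
```

View pics/w1.png

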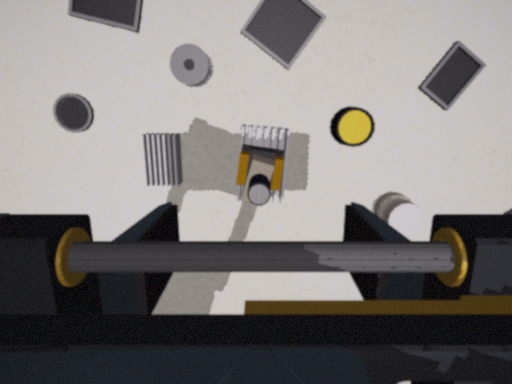

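The wrist view (up is tool +x) shows the can's top at (259,190) and the film cap running vertically at (264,165). The amber sides of the transformer are at (244,168) and (278,170). Next I fit the top faces from depth.

```bash
sed -i 's/s\["gripper_width"\].round(1)/round(float(s["gripper_width"]),1)/' look.py
cat > layers.py <<'E'
import sys
from h import *
def load(tag): return {k:(v if v.ndim else float(v)) for k,v in np.load(f"pics/{tag}.npz").items()}
tag=sys.argv[1]; cx,cy,r=map(float,sys.argv[2:5]); f=load(tag); C=cloud(f)
near=(np.hypot(C[...,0]-cx,C[...,1]-cy)<r)&(f["depth"]>0)
for z in map(float,sys.argv[5:]):
    m=near&(abs(C[...,2]-z)<3)
    if m.sum()<8: print(z,m.sum()); continue
    p=C[m][:,:2].astype(np.float32); (x,y),(a,b),t=cv2.minAreaRect(p)
    if b>a:a,b,t=b,a,t+90
    print(z,m.sum(),'zmed',np.median(C[m][:,2]).round(1),np.round([x,y,a,b,(t+90)%180-90],1),'mean',p.mean(0).round(1))
img=cv2.resize(f["color"][90:220,190:350],None,fx=5,fy=5,interpolation=cv2.INTER_CUBIC); cv2.imwrite(f"pics/{tag}_z.png",img)
E
python3 layers.py w1 475 -12 60 158 118 80 75 40
```

```text
158.0 426 zmed 157.1 [472.3 -10.3  19.7  19.3  60.8] mean [472.5 -10.1]
118.0 464 zmed 117.4 [471.6  -8.4  42.4  22.   -0.9] mean [478.7  -6. ]
80.0 251 zmed 79.4 [479.4  -9.2  38.7  28.6   7.9] mean [490.4  -6.5]
75.0 590 zmed 74.5 [478.1  -9.3  48.1  41.2 -80.7] mean [475.9  -9.5]
40.0 609 zmed 39.5 [475.9 -13.   90.3  56.1  12.5] mean [490.7 -15.7]
```

View pics/w1_z.png

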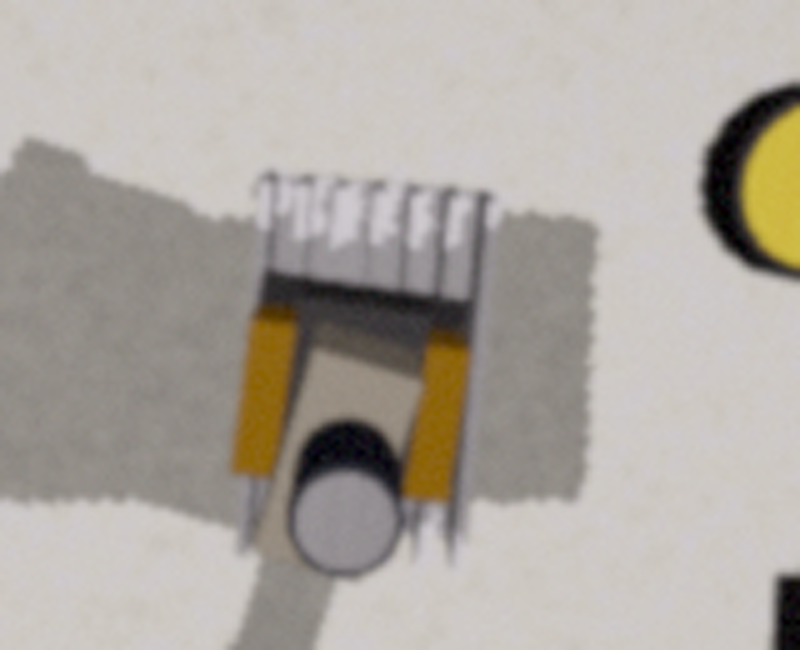

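The layer fits match the given sizes and heights. I'll grasp the can at z≈145.

```bash
python3 -m jog '[[0.0912,-0.0026,-0.0023,0.035,0,0,0],[0.0912,0,0,0.035,0,0,0],[0.0912,0,0,0.035,0,0,0],[0.0912,0,0,0.019,0,0,0],[0.0912,0,0,0,0,0,0],[0.0912,0,0,0,0,0,0],[0.03,0,0,0,0,0,0],[0.03,0,0,0,0,0,0],[0.03,0,0,0,0,0,0],[0.03,0,0,0,0,0,0]]' 10
python3 look.py w2
```

```text
time_s: 4.25
ee_pos: [471.8, -12.3, 316.9]
ee_rot: [180.0, -0.0, 17.1]
force: [-0.5, 0.2, 0.6]
gripper_width: 54.1
4.3 [471.8 -12.4 316.8] [ 1.7999e+02 -1.0000e-02  1.7070e+01] [-0.6  0.9  0.4] 49.9
```

View pics/w2.png

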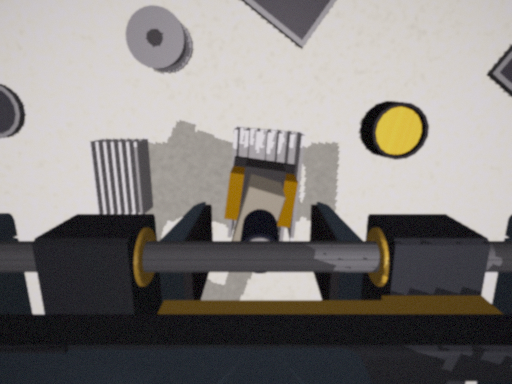

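The can sits at column 260, midway between the fingertips at 211 and 312. Closing now.

```bash
python3 -m jog '[[0.012,0,0,0,0,0,0],[0.012,0,0,0,0,0,0],[0.012,0,0,0,0,0,0],[0.012,0,0,0,0,0,0],[0.012,0,0,0,0,0,0],[0.012,0,0,0,0,0,0],[0.012,0,0,0,0,0,0],[0.012,0,0,0,0,0,0],[0.012,0,0,0,0,0,0],[0.012,0,0,0,0,0,0]]' 10
```

```text
time_s: 5.55
ee_pos: [471.8, -12.4, 316.7]
ee_rot: [180.0, -0.0, 17.1]
force: [0.3, 0.3, -0.7]
gripper_width: 19.6
```

```bash
python3 -m jog '[[0.012,0,0,-0.02,0,0,0],[0.012,0,0,-0.03,0,0,0],[0.012,0,0,-0.03,0,0,0],[0.012,0.0079,-0.0474,0,0,0,0],[0.012,0.0079,-0.0474,0,0,0,0],[0.012,0.0079,-0.0474,0,0,0,0],[0.012,0.0079,-0.0474,0,0,0,0],[0.012,0.0079,-0.0474,0,0,0,0],[0.012,0,0,0,0,0,0],[0.012,0,0,0,0,0,0],[0.012,0,0,0,0,0,0]]' 10
python3 look.py w3 tray_can tray_heatsink can_cap
```

```text
time_s: 6.92
ee_pos: [440.2, 224.7, 396.7]
ee_rot: [180.0, 0.0, 17.0]
force: [0.2, -0.0, -0.5]
gripper_width: 19.6
tray_can 0.79 (263, 145) 1359 z [1.5 3.1 8.1] [465.3 230.   46.4  46.1 -72.9]
tray_heatsink 0.83 (318, 24) 4058 z [1.2 2.8 8.1] [604.7 214.9  81.2  58.6 -86.3]
can_cap 0.87 (260, 226) 1019 z [199.5 221.6 236.6] [454.5 230.2  17.   14.4 -72.9]
7.125 [440.2 225.  396.8] [179.99  -0.    16.98] [ 0.9 -0.3 -0.6] 19.5
```

View pics/w3.png

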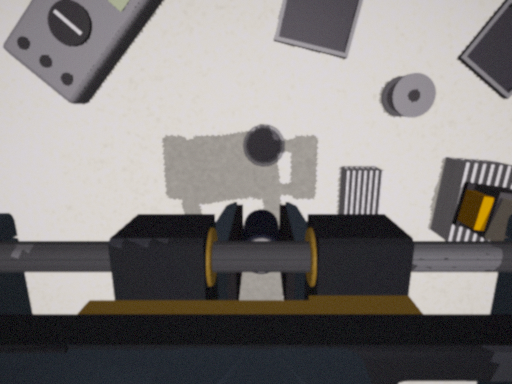

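Dish ≈ (465, 229). The wrist camera's stated lateral offset is about 1 mm out against the fingers, so I've corrected for that.

```bash
python3 -m jog '[[0.012,0.0242,0.0039,0,0,0,0],[0.012,0,0,0.04,0,0,0],[0.012,0,0,0.04,0,0,0],[0.012,0,0,0.04,0,0,0],[0.012,0,0,0.04,0,0,0],[0.012,0,0,0.02,0,0,0],[0.012,0,0,0.01,0,0,0],[0.012,0,0,0.002,0,0,0],[0.012,0,0,0,0,0,0],[0.012,0,0,0,0,0,0],[0.012,0,0,0,0,0,0]]' 10
python3 look.py w4 tray_can can_cap
```

```text
time_s: 8.5
ee_pos: [464.4, 229.2, 205.3]
ee_rot: [-180.0, -0.1, 17.1]
force: [1.2, 0.7, -1.1]
gripper_width: 19.7
tray_can 0.93 (261, 198) 1361 z [1.7 3.3 8. ] [478.8 233.6  31.5  27.3  65.7]
can_cap 0.95 (260, 227) 959 z [10.8 31.3 45.4] [478.8 234.7  17.   13.9 -72.8]
8.65 [464.3 229.2 205. ] [ 1.800e+02 -3.000e-02  1.707e+01] [ 0.2 -0.3 -0.3] 20.1
```

View pics/w4.png

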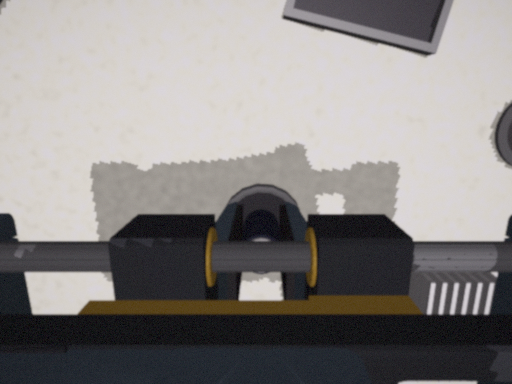

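The can is laterally centred in the dish: dish and can are both at column 262. Lowering to contact.

```bash
python3 -m jog '[[0.012,0,0,0.002,0,0,0],[0.012,0,0,0,0,0,0],[0.012,0,0,0,0,0,0]]' 10; python3 -m jog '[[0.012,0,0,0.0015,0,0,0],[0.012,0,0,0,0,0,0],[0.012,0,0,0,0,0,0]]' 10
```

```text
time_s: 9.02
ee_pos: [464.3, 229.1, 202.6]
ee_rot: [180.0, 0.0, 17.1]
force: [0.2, 0.9, -1.2]
gripper_width: 19.7
time_s: 9.4
ee_pos: [464.4, 229.2, 201.5]
ee_rot: [-180.0, -0.0, 17.1]
force: [-0.4, 0.1, 4.1]
gripper_width: 19.6
```

```bash
python3 -m jog '[[0.03,0,0,0,0,0,0],[0.04,0,0,0,0,0,0],[0.05,0,0,0,0,0,0],[0.05,0,0,0,0,0,0],[0.05,0,0,0,0,0,0],[0.07,0,0,-0.02,0,0,0],[0.0912,0,0,-0.05,0,0,0],[0.0912,0,0,-0.05,0,0,0],[0.0912,-0.05,0,-0.05,0,0,0],[0.0912,0,0,0,0,0,0],[0.0912,0,0,0,0,0,0]]' 10
python3 look.py w5 tray_can can_cap; python3 layers.py w5 464 228 40 43 3
```

```text
time_s: 10.78
ee_pos: [422.0, 216.1, 365.1]
ee_rot: [180.0, -0.0, 17.1]
force: [-0.3, -0.4, -1.2]
gripper_width: 91.2
tray_can 0.9 (260, 128) 1351 z [1.4 3.4 8.4] [466.1 230.9  47.2  46.   17.2]
can_cap 0.78 (260, 131) 402 z [30.5 42.1 43.5] [465.4 230.7  19.8  19.2  17.2]
10.925 [422.5 216.3 363.9] [1.7997e+02 1.5000e-01 1.7060e+01] [ 0.4 -0.4  0.1] 91.3
43.0 370 zmed 42.3 [464.8 230.5  19.4  19.2 -72.4] mean [465.  230.8]
3.0 1596 zmed 1.4 [463.6 227.8  78.8  77.6  68.6] mean [466.1 228.5]
```

View pics/w5.png

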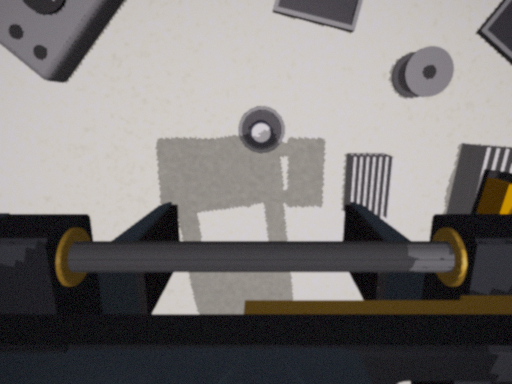

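The can stands centred in the dish: can (465.4,230.7) against dish (466.1,230.9), top at z=42. Back to the pile for the film cap.

```bash
python3 -m jog '[[0.0912,-0.0071,0.0452,-0.0072,0,0,0],[0.0912,-0.0071,0.0452,-0.0072,0,0,0],[0.0912,-0.0071,0.0452,-0.0072,0,0,0],[0.0912,-0.0071,0.0452,-0.0072,0,0,0],[0.0912,-0.0071,0.0452,-0.0072,0,0,0],[0.0912,0,0,0,0,0,0.0785],[0.0912,0,0,0,0,0,0.0785],[0.0912,0,0,0,0,0,0.0785],[0.0912,0,0,0,0,0,0.0785],[0.0912,0,0,0,0,0,0],[0.0912,0,0,0,0,0,0]]' 10
python3 look.py w6 film_cap transformer heatsink; python3 layers.py w6 475 -12 60 118 80 75 40
```

```text
time_s: 12.3
ee_pos: [454.8, -10.4, 400.7]
ee_rot: [180.0, 0.1, -0.9]
force: [-0.3, 0.1, -0.7]
gripper_width: 91.0
film_cap 0.7 (259, 167) 1443 z [105.1 117.4 118.5] [ 4.74e+02 -8.10e+00  4.46e+01  2.15e+01 -3.00e-01]
film_cap 0.16 (261, 150) 1416 z [45.8 74.7 80.3] [476.4  -9.4  50.8  47.8   9.4]
transformer 0.72 (261, 150) 1417 z [45.6 74.7 80.2] [476.6  -9.4  51.1  47.9   8.4]
heatsink 0.94 (157, 178) 2388 z [ 5.9 24.3 28.7] [445.9 104.2  64.7  49.   16.8]
heatsink 0.92 (265, 132) 1660 z [ 5.5 23.3 40.5] [476.9 -12.7  88.8  56.1  12.6]
12.5 [454.5 -10.3 401.3] [ 1.8e+02  1.0e-02 -9.0e-01] [ 0.2 -0.6  0.1] 91.1
118.0 1329 zmed 117.5 [ 4.718e+02 -8.200e+00  4.170e+01  2.150e+01 -2.000e-01] mean [472.3  -8.4]
80.0 415 zmed 79.5 [474.7  -9.8  48.   27.9   8.8] mean [483.7 -12.9]
75.0 726 zmed 74.5 [478.2  -9.2  48.1  41.  -81.5] mean [476.2 -10.7]
40.0 782 zmed 39.5 [476.1 -12.8  89.8  56.1  12.5] mean [489.5 -16.9]
```

View pics/w6.png

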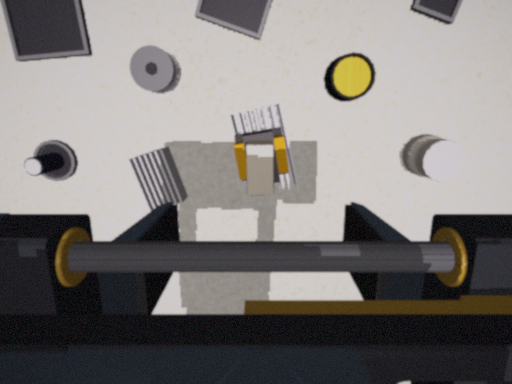

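Film cap at (471.8,-9.3), yaw ≈0, top at 117.5. The picture shows it at (260,168), aligned with the tool. Grasping it with the grasp point at z≈106.

```bash
python3 -m jog '[[0.0912,0.017,-0.001,0.02,0,0,0],[0.0912,0,0,0.04,0,0,0],[0.0912,0,0,0.04,0,0,0],[0.0912,0,0,0.023,0,0,0],[0.07,0,0,0,0,0,0],[0.05,0,0,0,0,0,0],[0.015,0,0,0,0,0,0],[0.015,0,0,0,0,0,0],[0.015,0,0,0,0,0,0],[0.015,0,0,0,0,0,0],[0.015,0,0,0,0,0,0],[0.015,0,0,0,0,0,0]]' 15
python3 -m jog '[[0.015,0,0,0,0,0,0],[0.015,0,0,0,0,0,0],[0.015,0,0,0,0,0,0],[0.015,0,0,0,0,0,0],[0.015,0,0,0,0,0,0],[0.015,0,0,0,0,0,0]]' 15
```

```text
time_s: 14.0
ee_pos: [471.5, -9.6, 278.4]
ee_rot: [180.0, 0.0, -0.9]
force: [-0.9, 0.3, 1.0]
gripper_width: 22.0
time_s: 14.75
ee_pos: [471.4, -9.6, 278.4]
ee_rot: [180.0, 0.0, -0.9]
force: [-0.5, -0.1, 0.6]
gripper_width: 22.0
```

```bash
python3 -m jog '[[0.015,0,0,-0.02,0,0,0],[0.015,0,0,-0.04,0,0,0],[0.015,0,0,-0.04,0,0,0],[0.015,0.0299,0.0367,0,0,0,0],[0.015,0.0299,0.0367,0,0,0,0],[0.015,0.0299,0.0367,0,0,0,0],[0.015,0.0299,0.0367,0,0,0,0],[0.015,0.0299,0.0367,0,0,0,0.079],[0.015,0,0,0,0,0,0.079],[0.015,0,0,0,0,0,0.079],[0.015,0,0,0,0,0,0.079],[0.015,0,0,0,0,0,0]]' 15
python3 -m jog '[[0.015,0,0,0,0,0,0]]' 15
python3 look.py w7 tray_film film_cap
```

```text
time_s: 16.25
ee_pos: [618.0, -195.5, 377.9]
ee_rot: [180.0, 0.0, -19.0]
force: [0.5, 0.3, -0.9]
gripper_width: 22.1
time_s: 16.38
ee_pos: [618.0, -195.4, 378.2]
ee_rot: [180.0, 0.0, -19.0]
force: [0.1, 0.2, -1.8]
gripper_width: 21.9
tray_film 0.59 (258, 145) 2609 z [1.3 2.8 8.3] [ 643.4 -201.4   66.3   45.5  -18.9]
tray_film 0.56 (260, 236) 3247 z [189.5 216.9 218.1] [ 568.5 -177.4   57.    54.   -18.9]
film_cap 0.62 (260, 237) 3204 z [189.6 216.9 218.1] [ 636.  -200.8   22.8   21.6  -18.9]
16.525 [ 618.  -195.4  378.4] [180.  -0. -19.] [ 0.2 -0.3 -0.5] 22.2
```

View pics/w7.png

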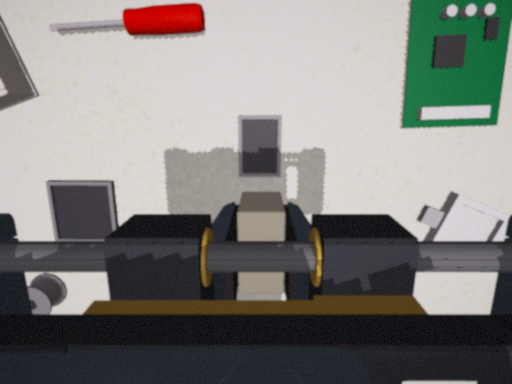

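The tray is at (260,146) and aligned with the held film cap. Moving over it and down.

```bash
python3 -m jog '[[0.015,0.0254,-0.0015,0,0,0,0],[0.015,0,0,0.04,0,0,0],[0.015,0,0,0.04,0,0,0],[0.015,0,0,0.04,0,0,0],[0.015,0,0,0.03,0,0,0],[0.015,0,0,0.016,0,0,0],[0.015,0,0,0.006,0,0,0],[0.015,0,0,0.002,0,0,0],[0.015,0,0,0,0,0,0],[0.015,0,0,0,0,0,0],[0.015,0,0,0,0,0,0]]' 15
python3 look.py w8 tray_film
```

```text
time_s: 17.9
ee_pos: [642.6, -202.4, 205.0]
ee_rot: [180.0, -0.1, -19.0]
force: [0.6, -0.2, -0.5]
gripper_width: 21.9
tray_film 0.66 (260, 183) 2494 z [1.6 3.3 8.3] [ 664.7 -209.1   45.9   23.    71.1]
18.0 [ 642.5 -202.4  204.8] [ 1.800e+02 -3.000e-02 -1.903e+01] [ 0.1  0.3 -0.8] 22.0
```

View pics/w8.png

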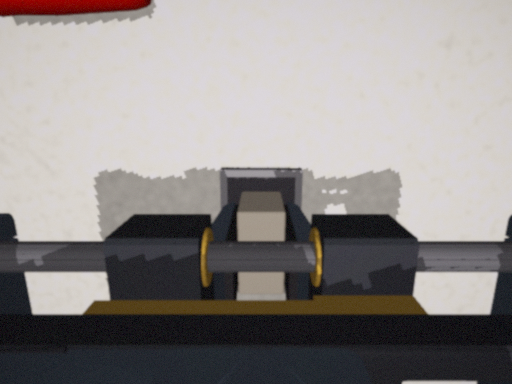

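Centred: the tray spans columns 221–301 and the cap 237–285, with the floor showing ahead of it. Lowering to contact.

```bash
python3 -m jog '[[0.015,0,0,0.002,0,0,0],[0.015,0,0,0,0,0,0],[0.015,0,0,0,0,0,0]]' 15; python3 -m jog '[[0.015,0,0,0.0015,0,0,0],[0.015,0,0,0,0,0,0],[0.015,0,0,0,0,0,0]]' 15
```

```text
time_s: 18.38
ee_pos: [642.4, -202.4, 202.3]
ee_rot: [180.0, 0.0, -19.0]
force: [-0.1, -0.1, -0.4]
gripper_width: 21.6
time_s: 18.75
ee_pos: [642.6, -202.4, 201.5]
ee_rot: [180.0, -0.0, -19.0]
force: [-0.4, -0.0, 3.6]
gripper_width: 21.8
```

```bash
python3 -m jog '[[0.03,0,0,0,0,0,0],[0.04,0,0,0,0,0,0],[0.05,0,0,0,0,0,0],[0.05,0,0,0,0,0,0],[0.05,0,0,0,0,0,0],[0.07,0,0,-0.02,0,0,0],[0.0912,0,0,-0.05,0,0,0],[0.0912,0,0,-0.05,0,0,0],[0.0912,-0.05,0,-0.05,0,0,0],[0.0912,0,0,0,0,0,0],[0.0912,0,0,0,0,0,0]]' 15
python3 look.py w9 tray_film film_cap; python3 layers.py w9 643 -202 40 41
```

```text
time_s: 20.12
ee_pos: [600.6, -187.9, 364.7]
ee_rot: [180.0, 0.0, -19.0]
force: [-0.3, 0.5, -0.5]
gripper_width: 91.1
tray_film 0.86 (260, 126) 1863 z [1.5 3.6 8.5] [ 643.7 -201.3   66.1   46.4  -18. ]
film_cap 0.87 (260, 132) 1127 z [39.1 40.5 41.7] [ 642.5 -201.6   42.9   22.9  -21.2]
20.275 [ 601.1 -188.1  363.2] [ 1.7999e+02  1.7000e-01 -1.9030e+01] [-0.4  0.1 -0.4] 91.2
41.0 1095 zmed 40.5 [ 642.6 -201.4   41.2   21.6  -19.2] mean [ 643.  -201.4]
```

View pics/w9.png

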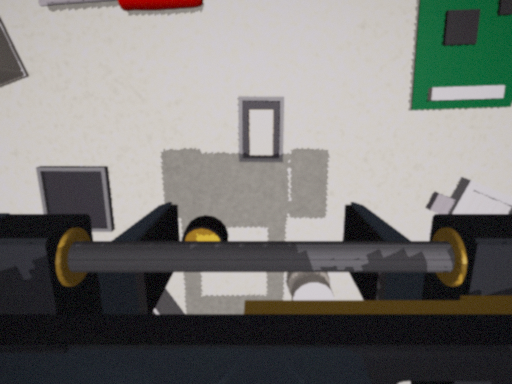

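The film cap is centred in its tray, top at z=40.5, offset ~1 mm. Next the transformer, gripped across its x, so I turn the tool to yaw ≈ 98.7.

```bash
python3 -m jog '[[0.0912,-0.0335,-0.0217,-0.007,0,0,0],[0.0912,-0.0335,-0.0217,-0.007,0,0,0],[0.0912,-0.0335,-0.0217,-0.007,0,0,0],[0.0912,-0.0335,-0.0217,-0.007,0,0,0],[0.0912,-0.0335,-0.0217,-0.007,0,0,0],[0.0912,0,0,0,0,0,-0.186],[0.0912,0,0,0,0,0,-0.186],[0.0912,0,0,0,0,0,-0.186],[0.0912,0,0,0,0,0,-0.186],[0.0912,0,0,0,0,0,-0.186],[0.0912,0,0,0,0,0,-0.186]]' 25
python3 -m jog '[[0.0912,0,0,0,0,0,-0.186],[0.0912,0,0,0,0,0,-0.186],[0.0912,0,0,0,0,0,-0.186],[0.0912,0,0,0,0,0,-0.186],[0.0912,0,0,0,0,0,-0.186],[0.0912,0,0,0,0,0,-0.008],[0.0912,0,0,0,0,0,0],[0.0912,0,0,0,0,0,0]]' 25
python3 look.py w10 transformer heatsink; python3 layers.py w10 475 -12 60 80 75 40
```

```text
time_s: 21.65
ee_pos: [478.3, -30.8, 398.8]
ee_rot: [-179.9, 0.1, 45.3]
force: [-0.3, 0.8, 0.1]
gripper_width: 91.3
time_s: 22.65
ee_pos: [477.9, -30.8, 399.9]
ee_rot: [-180.0, -0.0, 98.6]
force: [1.4, 0.2, 0.3]
gripper_width: 91.3
transformer 0.86 (260, 157) 2539 z [47.8 78.9 80.5] [474.4  -8.3  48.4  47.8 -81.3]
heatsink 0.69 (262, 155) 2041 z [ 5.7 32.9 40.6] [492.7  -8.5  58.2  54.8 -77.5]
heatsink 0.67 (248, 32) 2985 z [ 7.3 23.3 28.8] [444.3 105.9  62.5  44.5  16.2]
22.8 [477.7 -30.8 400.1] [-1.800e+02  1.000e-02  9.861e+01] [-0.3  0.8  0.5] 91.0
80.0 1564 zmed 79.5 [474.   -5.8  48.   37.3   8.7] mean [474.6 -10.1]
75.0 789 zmed 74.6 [474.  -10.3  47.9  46.7 -81.2] mean [474.1  -7.5]
40.0 899 zmed 39.5 [476.1 -13.4  89.9  56.2  12.5] mean [477.7 -12.3]
```

View pics/w10.png

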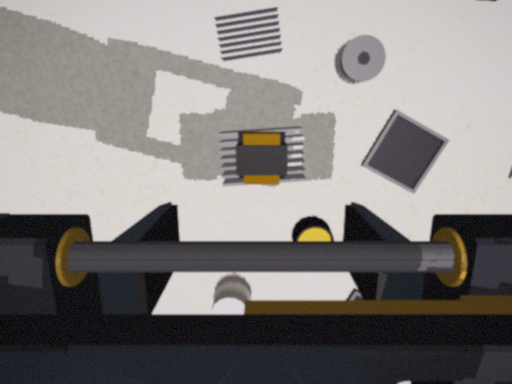

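Transformer at (475.3,-10.4), yaw 8.7, top 79.5. It shows at (262,158), with the core ends facing the jaws. Descending to grasp z≈64.

```bash
python3 -m jog '[[0.0912,0.0206,0.0006,0.02,0,0,0],[0.0912,0,0,0.04,0,0,0],[0.0912,0,0,0.04,0,0,0],[0.0912,0,0,0.04,0,0,0],[0.0912,0,0,0.024,0,0,0],[0.0912,0,0,0,0,0,0],[0.07,0,0,0,0,0,0],[0.06,0,0,0,0,0,0],[0.04,0,0,0,0,0,0],[0.04,0,0,0,0,0,0],[0.04,0,0,0,0,0,0],[0.04,0,0,0,0,0,0]]' 25
python3 -m jog '[[0.04,0,0,0,0,0,0],[0.04,0,0,0,0,0,0],[0.04,0,0,0,0,0,0],[0.04,0,0,0,0,0,0]]' 25
```

```text
time_s: 24.3
ee_pos: [475.3, -10.3, 236.4]
ee_rot: [180.0, 0.0, 98.6]
force: [-1.0, -0.6, 3.3]
gripper_width: 48.0
time_s: 24.8
ee_pos: [475.3, -10.3, 236.4]
ee_rot: [180.0, 0.0, 98.7]
force: [-1.1, 0.7, 4.9]
gripper_width: 47.7
```

```bash
python3 -m jog '[[0.04,0,0,-0.015,0,0,0],[0.04,0,0,-0.035,0,0,0],[0.04,0,0,-0.04,0,0,0],[0.04,0,0,-0.03,0,0,0],[0.04,-0.0067,0.0376,0,0,0,0],[0.04,-0.0067,0.0376,0,0,0,0],[0.04,-0.0067,0.0376,0,0,0,0],[0.04,-0.0067,0.0376,0,0,0,0.164],[0.04,0,0,0,0,0,0.164],[0.04,0,0,0,0,0,0.164],[0.04,0,0,0,0,0,0],[0.04,0,0,0,0,0,0]]' 25
python3 look.py w11 tray_transformer transformer
```

```text
time_s: 26.3
ee_pos: [627.8, -14.2, 355.5]
ee_rot: [-179.9, 0.0, 70.6]
force: [0.1, -0.2, -2.2]
gripper_width: 47.7
tray_transformer 0.77 (262, 147) 5170 z [1.4 2.8 8.1] [638.2  11.9  73.2  72.1  71.3]
transformer 0.93 (260, 239) 7507 z [165.3 193.9 199.2] [634.1   7.2  47.3  23.5 -19.3]
26.45 [627.8 -14.2 356.1] [-1.800e+02  1.000e-02  7.053e+01] [-0.1 -0.2 -1.5] 47.8
```

View pics/w11.png

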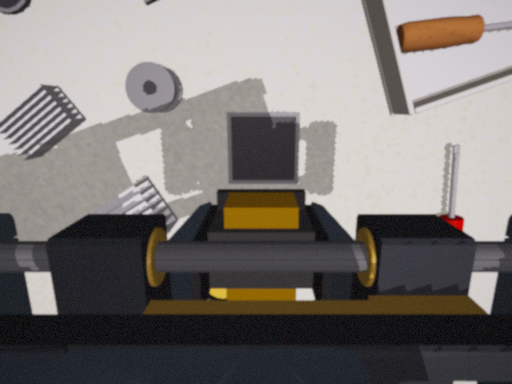

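The tray at (264,148) is aligned with the transformer. Corrected centre (639.1,11.1). The fingertips would end only ~0.4 mm above the rim at full contact, so I'll release about 1 mm up.

```bash
python3 -m jog '[[0.04,0.0276,0.0022,0,0,0,0],[0.04,0,0,0.04,0,0,0],[0.04,0,0,0.04,0,0,0],[0.04,0,0,0.04,0,0,0],[0.04,0,0,0.02,0,0,0],[0.04,0,0,0.008,0,0,0],[0.04,0,0,0.002,0,0,0],[0.04,0,0,0,0,0,0],[0.04,0,0,0,0,0,0],[0.04,0,0,0,0,0,0]]' 25
python3 look.py w12 tray_transformer
```

```text
time_s: 27.7
ee_pos: [639.4, 11.1, 206.8]
ee_rot: [179.9, -0.0, 70.5]
force: [-0.4, 0.1, -2.1]
gripper_width: 48.0
tray_transformer 0.64 (258, 179) 3739 z [1.5 3.2 8.3] [646.7  36.1  72.2  23.8 -18.5]
27.8 [639.3  11.1 206.5] [ 1.7996e+02 -1.0000e-02  7.0460e+01] [-0.6  0.2 -2.9] 48.1
```

View pics/w12.png

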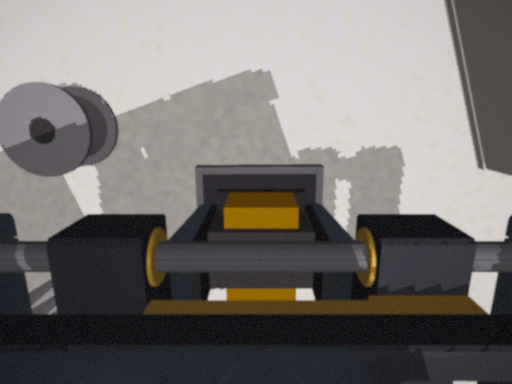

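Aligned: the tray spans columns 196–323 (middle 260) and the transformer is centred at 261. Lowering the rest.

```bash
python3 -m jog '[[0.04,0,0,0.004,0,0,0],[0.04,0,0,0,0,0,0],[0.04,0,0,0,0,0,0],[0.04,0,0,0,0,0,0]]' 25; python3 -m jog '[[0.04,0,0,0.001,0,0,0],[0.04,0,0,0,0,0,0],[0.04,0,0,0,0,0,0],[0.04,0,0,0,0,0,0]]' 25
```

```text
time_s: 28.3
ee_pos: [639.3, 11.1, 202.1]
ee_rot: [180.0, 0.0, 70.5]
force: [0.2, -0.1, -1.0]
gripper_width: 48.2
time_s: 28.8
ee_pos: [639.3, 11.1, 201.2]
ee_rot: [180.0, 0.0, 70.5]
force: [0.9, 0.1, -1.5]
gripper_width: 47.9
```

```bash
python3 -m jog '[[0.04,0,0,0.0007,0,0,0],[0.04,0,0,0,0,0,0],[0.052,0,0,0,0,0,0],[0.056,0,0,0,0,0,0],[0.06,0,0,0,0,0,0],[0.06,0,0,0,0,0,0],[0.065,0,0,-0.01,0,0,0],[0.0912,0,0,-0.05,0,0,0],[0.0912,0,0,-0.05,0,0,0],[0.0912,-0.05,0,-0.05,0,0,0],[0.0912,0,0,0,0,0,0],[0.0912,0,0,0,0,0,0]]' 25
python3 look.py w13 tray_transformer transformer; python3 layers.py w13 639 11 50 43 38 
```

```text
time_s: 30.3
ee_pos: [624.1, -30.5, 354.7]
ee_rot: [-180.0, -0.0, 70.4]
force: [-0.1, 0.5, -0.1]
gripper_width: 91.0
tray_transformer 0.58 (259, 127) 2577 z [1.6 3.8 8.5] [637.9  11.8  71.9  71.3 -19.5]
transformer 0.72 (260, 134) 2789 z [ 9.8 41.9 43.6] [638.8  11.3  48.4  47.2 -19.5]
30.45 [624.3 -29.9 353.1] [-1.7984e+02  4.0000e-02  7.0510e+01] [-0.1  0.2  0.4] 91.2
43.0 1727 zmed 42.5 [638.5  11.2  48.   27.4 -19.5] mean [638.6  11.4]
38.0 863 zmed 37.6 [638.9  11.1  47.6  47.   70.5] mean [639.2  13.1]
```

View pics/w13.png

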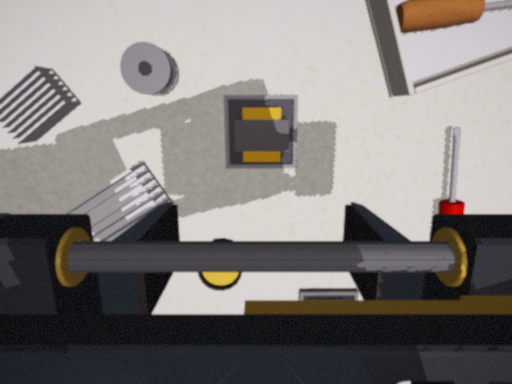

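The transformer is flat and centred in its tray, within 1 mm. Now the heat sink.

```bash
python3 -m jog '[[0.0912,-0.011,-0.0407,0,0,0,0],[0.0912,-0.011,-0.0407,0,0,0,0],[0.0912,-0.011,-0.0407,0,0,0,0],[0.0912,-0.011,-0.0407,0,0,0,0],[0.0912,0,0,0,0,0,0.1687],[0.0912,0,0,0,0,0,0.1687],[0.0912,0,0,0,0,0,0.1687],[0.0912,0,0,0,0,0,0.1687],[0.0912,0,0,0,0,0,0.1687],[0.0912,0,0,0,0,0,0.1687],[0.0912,0,0,0,0,0,0],[0.0912,0,0,0,0,0,0]]' 35
python3 look.py w14 heatsink; python3 layers.py w14 475 -12 60 40
```

```text
time_s: 31.95
ee_pos: [456.3, -17.3, 354.1]
ee_rot: [-180.0, 0.1, 12.6]
force: [-0.5, 0.1, -0.8]
gripper_width: 91.0
heatsink 0.65 (134, 161) 3468 z [ 5.3 24.5 28.6] [445.  103.5  65.4  49.6  16.8]
heatsink 0.62 (262, 155) 5794 z [ 5.5 20.3 40.3] [476.5 -12.8  89.2  56.5  12. ]
32.05 [456.3 -17.4 354.3] [-1.7999e+02  3.0000e-02  1.2570e+01] [ 0.6  0.4 -0.4] 91.2
40.0 2397 zmed 39.5 [476.1 -13.   89.6  56.   12.4] mean [478.1 -12.2]
```

View pics/w14.png

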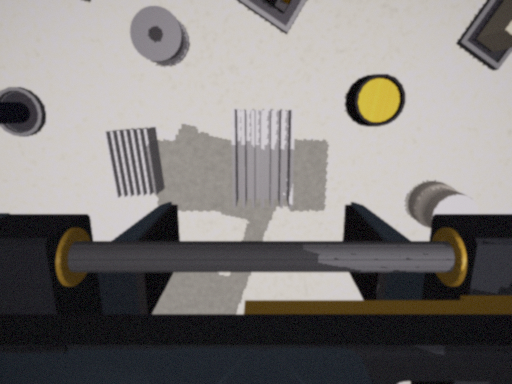

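The heat sink is at (264,157), corrected (475.9,-14.1), size 89.6×56, which is the right one. Grasping with the grasp point at z≈31.

```bash
python3 -m jog '[[0.0912,0.0198,0.001,0.01,0,0,0],[0.0912,0,0,0.04,0,0,0],[0.0912,0,0,0.04,0,0,0],[0.0912,0,0,0.04,0,0,0],[0.0912,0,0,0.021,0,0,0],[0.0912,0,0,0,0,0,0],[0.075,0,0,0,0,0,0],[0.065,0,0,0,0,0,0],[0.05,0,0,0,0,0,0],[0.05,0,0,0,0,0,0],[0.05,0,0,0,0,0,0],[0.05,0,0,0,0,0,0]]' 35
python3 -m jog '[[0.05,0,0,0,0,0,0],[0.05,0,0,0,0,0,0],[0.05,0,0,0,0,0,0],[0.05,0,0,0,0,0,0]]' 35
```

```text
time_s: 33.55
ee_pos: [476.0, -14.3, 204.1]
ee_rot: [180.0, -0.0, 12.5]
force: [-1.2, -0.7, 5.9]
gripper_width: 56.0
time_s: 34.05
ee_pos: [476.0, -14.3, 204.1]
ee_rot: [180.0, -0.0, 12.5]
force: [-1.7, 0.6, 6.2]
gripper_width: 55.6
```

```bash
python3 -m jog '[[0.05,0,0,-0.015,0,0,0],[0.05,0,0,-0.035,0,0,0],[0.05,0,0,-0.04,0,0,0],[0.05,0,0,-0.04,0,0,0],[0.05,0.0288,-0.0393,0,0,0,0],[0.05,0.0288,-0.0393,0,0,0,0],[0.05,0.0288,-0.0393,0,0,0,0],[0.05,0.0288,-0.0393,0,0,0,0],[0.05,0.0288,-0.0393,0,0,0,0],[0.05,0,0,0,0,0,0.136],[0.05,0,0,0,0,0,0],[0.05,0,0,0,0,0,0]]' 35
python3 look.py w15 tray_heatsink heatsink
```

```text
time_s: 35.55
ee_pos: [573.8, 208.2, 333.1]
ee_rot: [180.0, 0.1, 4.8]
force: [-0.2, 0.9, -2.0]
gripper_width: 55.7
tray_heatsink 0.57 (257, 96) 8883 z [1.4 2.7 7.9] [647.6 218.1  87.3  79.9   4.2]
heatsink 0.59 (260, 213) 14316 z [134.6 154.6 169. ] [601.3 211.3  56.1  44.4 -85.2]
35.7 [573.9 208.1 333.7] [1.7999e+02 1.0000e-02 4.6800e+00] [ 0.3  0.5 -1.7] 55.8
```

View pics/w15.png

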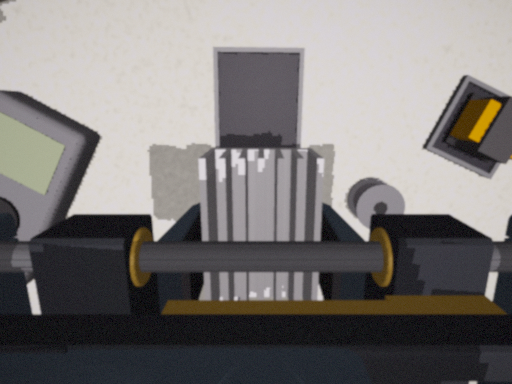

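The long tray's far edge is at row 48, columns 216–303; the near part is hidden by the held heat sink. From that edge and the known length the centre is ≈ (633.9,216), which agrees with top and side to within 2–4 mm.

```bash
python3 -m jog '[[0.05,0.0302,-0.0013,0,0,0,0],[0.05,0.0302,-0.0013,0,0,0,0],[0.05,0,0,0.04,0,0,0],[0.05,0,0,0.04,0,0,0],[0.05,0,0,0.025,0,0,0],[0.05,0,0,0.01,0,0,0],[0.05,0,0,0.004,0,0,0],[0.05,0,0,0,0,0,0],[0.05,0,0,0,0,0,0],[0.05,0,0,0,0,0,0]]' 35
python3 look.py w16
python3 - <<'E'
from h import *
for c in("top","side"):
    f=vision.grab_frame(c); cv2.imwrite(f"pics/{c}16.png",f["color"])
a=cv2.imread("pics/top16.png")[90:260,90:300]; b=cv2.imread("pics/side16.png")[80:250,130:340]
cv2.imwrite("pics/c16.png",cv2.resize(np.vstack([a,b]),None,fx=1.7,fy=1.7))
E
```

```text
time_s: 36.95
ee_pos: [634.2, 216.3, 215.5]
ee_rot: [-180.0, -0.1, 4.7]
force: [0.2, 0.1, -2.5]
gripper_width: 55.7
37.0 [634.1 216.3 215.3] [-1.7999e+02 -6.0000e-02  4.6800e+00] [ 0.   0.5 -2.8] 55.7
```

View pics/w16.png

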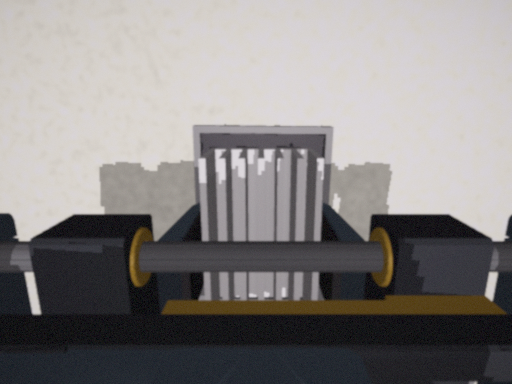

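View pics/c16.png

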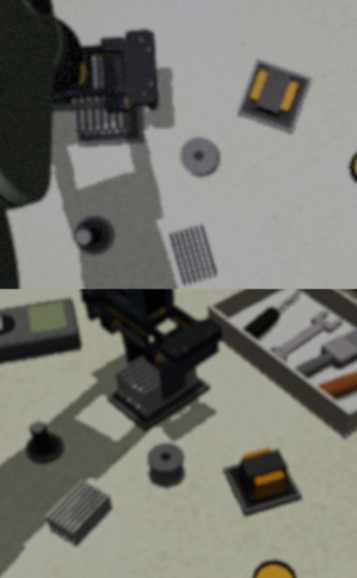

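The heat sink is centred laterally (tray columns 194–332, fins 200–324), with dark floor visible ahead of it. Lowering.

```bash
python3 -m jog '[[0.05,0,0,0.006,0,0,0],[0.05,0,0,0,0,0,0],[0.05,0,0,0,0,0,0],[0.05,0,0,0,0,0,0]]' 35; python3 -m jog '[[0.05,0,0,0.0015,0,0,0],[0.05,0,0,0,0,0,0],[0.05,0,0,0,0,0,0],[0.05,0,0,0,0,0,0]]' 35;python3 -m jog '[[0.05,0,0,0.001,0,0,0],[0.05,0,0,0,0,0,0],[0.05,0,0,0,0,0,0],[0.05,0,0,0,0,0,0]]' 35
```

```text
time_s: 37.6
ee_pos: [634.1, 216.2, 208.6]
ee_rot: [180.0, -0.0, 4.7]
force: [-0.2, 0.4, -2.3]
gripper_width: 55.6
time_s: 38.1
ee_pos: [634.1, 216.2, 207.2]
ee_rot: [-180.0, -0.0, 4.7]
force: [0.1, 0.0, -1.1]
gripper_width: 55.7
time_s: 38.6
ee_pos: [634.0, 216.2, 207.2]
ee_rot: [-180.0, -0.0, 4.7]
force: [-2.3, -0.1, 5.6]
gripper_width: 56.1
```

```bash
python3 -m jog '[[0.06,0,0,0,0,0,0],[0.066,0,0,0,0,0,0],[0.072,0,0,0,0,0,0],[0.075,0,0,0,0,0,0],[0.075,0,0,0,0,0,0],[0.08,0,0,-0.015,0,0,0],[0.0912,0,0,-0.05,0,0,0],[0.0912,0,0,-0.05,0,0,0],[0.0912,-0.05,0,-0.04,0,0,0],[0.0912,-0.03,0,0,0,0,0],[0.0912,0,0,0,0,0,0],[0.0912,0,0,0,0,0,0]]' 35
python3 look.py w17 tray_heatsink heatsink; python3 layers.py w17 634 216 60 43 
```

```text
time_s: 40.1
ee_pos: [556.1, 209.9, 360.7]
ee_rot: [-180.0, -0.1, 4.7]
force: [-0.2, 0.8, -0.2]
gripper_width: 91.1
tray_heatsink 0.88 (262, 93) 3800 z [ 0.6  6.  41.9] [634.1 217.6 115.4  82.3   4.5]
tray_heatsink 0.61 (260, 93) 6418 z [ 8.5 23.3 43.4] [635.1 217.3  99.1  63.1   4.8]
heatsink 0.65 (340, 286) 842 z [ 3.9 20.5 28.5] [447.1 114.4  41.2  33.1 -85.2]
heatsink 0.55 (260, 93) 6307 z [ 8.5 21.8 43.4] [634.6 217.6  88.4  55.9   4.8]
40.25 [556.4 209.8 359.7] [1.7999e+02 1.0000e-02 4.6500e+00] [0.4 0.1 0.4] 91.1
43.0 2733 zmed 42.5 [634.3 217.4  89.9  56.2   4.8] mean [635.9 217.7]
```

View pics/w17.png

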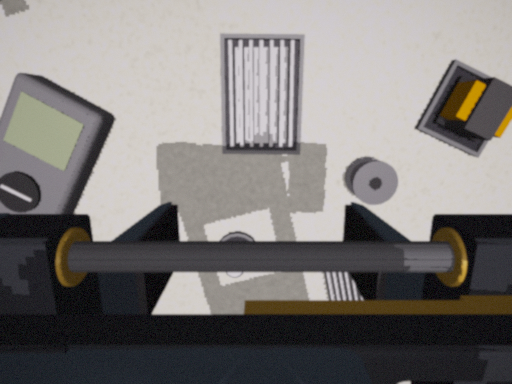

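The heat sink is centred in its tray, top flat at 42.5. One last overall check before handing in.

```bash
python3 - <<'E'
from h import *
for cam in ("top","side"):
    f=vision.grab_frame(cam); C=cloud(f); cv2.imwrite(f"pics/{cam}18.png",f["color"])
    for n in ("can_cap","film_cap","transformer","flux_jar","solder_reel"):
        for s in vision.silhouettes(cam,n)[:1]:
            m=s["pixels"]; z=zmed(C,m); print(cam,n,round(s["p"],2),'z',z,rect(f,m,z[2]))
a=cv2.imread("pics/top18.png")[90:280,90:400]; b=cv2.imread("pics/side18.png")[100:350,110:420]
cv2.imwrite("pics/c18.png",cv2.resize(np.vstack([a,b]),None,fx=1.35,fy=1.35))
s=status.state();print(s["time_s"],s["force"].round(1),s["qvel"].round(2))
E
```

```text
top can_cap 0.55 z [12.2 41.4 44. ] [465.6 220.6  27.5  17.6 -88.5]
top film_cap 0.68 z [ 6.1 39.5 42. ] [ 637.6 -200.    50.6   28.3  -21. ]
top transformer 0.63 z [ 9.2 40.7 44.1] [634.4   7.9  54.1  49.6 -19.4]
top flux_jar 0.58 z [15.7 48.9 51.3] [ 465.9 -192.9   51.9   44.3   89.7]
top solder_reel 0.95 z [ 0.1 31.1 33.4] [558.6  94.7  48.5  43.8  45.7]
side can_cap 0.47 z [ 3.8 28.1 44.7] [460.4 209.7  54.9  21.7  71.8]
side film_cap 0.97 z [10.  40.2 43.4] [ 632.1 -206.4   58.    33.2  -16.2]
side transformer 0.64 z [ 7.3 38.9 45.4] [628.7  -2.3  71.2  59.9  71.2]
side flux_jar 0.96 z [11.4 50.2 52.6] [ 459.3 -203.2   59.7   44.4   42.8]
side solder_reel 0.94 z [ 2.5 32.1 34.6] [555.   86.9  65.2  42.4  59.4]
40.85 [-0.2  0.7 -0.9] [-0.05 -0.1   0.09  0.06  0.06  0.01]
```

View pics/c18.png

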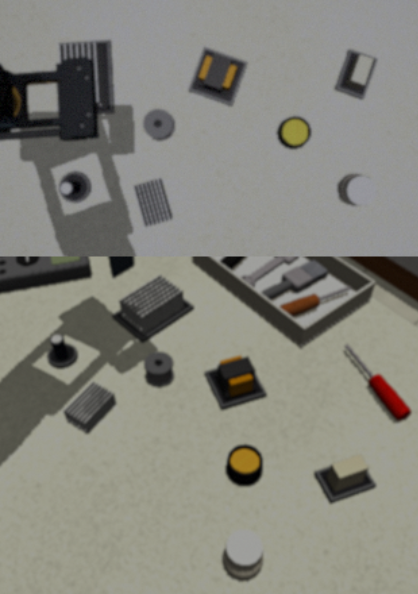

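All four parts stand upright in their trays, and the jar and reel are unmoved.

```bash
python3 -c "from workcell import ticket; print(ticket.job_done())"
```

```text
the job is handed in; nothing more can be done
None
```

I took the pile apart from the top down and set each of the four parts in its own tray, then let go and handed the job in at about 41 s. No verdict came back.

**Last checks from the wrist camera:** each part stands flat with its top at the height expected for resting on the tray floor.

| Part | Top height measured (mm) | Expected (mm) | Distance from tray centre (mm) |
|---|---|---|---|
| Round capacitor | 42.3 | 43 | about 1.5 |
| Box capacitor | 40.5 | 41 | about 1 |
| Transformer | 42.5 | 43 | about 1 |
| Heat sink | 42.5 | 43 | below 1 |

**Jar and reel:** the top camera puts both within about 1 mm of where they started. The gripper is open and well above the parts.

**Disagreements:**
- **Cameras:** the wrist and top cameras differed by 2–4 mm on some tray positions. I went by the wrist camera, corrected by about 1 mm after checking it against where the fingers actually were.
- **Final overview:** the top- and side-camera outlines for the parts in the trays include their side walls, so their centres are less exact. I used them only to confirm that everything was standing in place.

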